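# Weigh the jar that stands behind the tall bottles

## Task

The low jar has to go on the balance, but it is hemmed in at the back of the bottle rack by three tall bottles. Stand the three bottles out in the steel tray, then lift the jar out and set it on the middle of the balance pan, and after that put every bottle back into the very compartment it came from. Keep the glass upright and set it down gently without dropping it, and leave the dropper bottle, the little pot and the beaker where they are.

Things in the scene. Friction and masses are not known exactly. Their poses are not given: they have to be found in the camera images.
- round_bottle_mid (a point): Round amber glass bottle with paper label and white screw cap, the tallest: 150 mm high, body 56 mm across up to 92 mm, shoulder up to 116 mm, cap 30 mm across from 128 mm up to the top; about 0.34 kg. Loose; the cap is fixed to it and can be gripped from above. The point is its centre, 75 mm above its underside; z is up its axis.
- square_bottle_mid (a point): Square amber glass bottle with white screw cap: 128 mm high, body 50 x 50 mm up to 80 mm, shoulder up to 95 mm, round white cap 30 mm across from 106 mm up to the top at 128 mm; about 0.28 kg. Loose; cap fixed to it. The point is its centre, 64 mm above its underside; z is up its axis, x and y square to its sides.
- plastic_bottle_mid (a point): Round white plastic wide-mouth bottle: 132 mm high, body 54 mm across up to 88 mm, shoulder up to 104 mm, broad white cap 41 mm across from 108 mm up to the top at 132 mm; about 0.30 kg. Loose; cap fixed to it. The point is its centre, 66 mm above its underside; z is up its axis.
- jar_mid (a point): The low jar to be weighed: round, amber glass, flat white lid as wide as the jar; 52 mm across, 56 mm high, lid from 37 mm up; about 0.15 kg. Loose; lid fixed to it. It stands in the middle compartment of the rack's back row, a tall bottle left, right and in front of it (which is where differs). The point is its centre, 28 mm above its underside; z is up.
- rack: Grey plastic bottle rack, fixed, 153 mm (x) by 228 mm (y): 2 x 3 compartments 72 mm square, pitch 75 mm, rows at x = -37.5 (front, robot's side) and +37.5 mm (back), columns at y = -75, 0, 75 mm. Floor 4 mm thick, dividers 14 mm high, front and back walls 16, end walls 30. Tall bottles: back row's two outer compartments and front row's middle one. Origin: centre of the underside, on the bench; z up.
- tray: Shallow empty steel tray, fixed to the bench on one side of the rack (either side), 290 mm (its x) by 130 mm (its y) outside, floor 3 mm thick, walls 3 mm thick and 14 mm high with a rolled rim up to 17 mm. Room for the three bottles in a row along its x, about 85 mm apart. Origin: centre of the underside; z up.
- pan (a point): Centre of the top face of the round steel pan (120 mm across, 4 mm thick) of the top-pan balance, fixed on the other side of the rack from the tray. The pan's top is 78 mm above the bench, the highest part of the balance; it does not sink. The balance is 250 x 190 mm, its display faces the robot; the pan's centre is 35 mm behind the housing's centre. z is up.
- dropper_mid (a point): Bystander: small amber dropper bottle with black rubber teat, 32 mm across, 71 mm high, loose, in a front outer compartment of the rack. Leave it. The point is its centre, half-way up.
- pot_mid (a point): Bystander: little white pot with a black lid, 41 mm across, 40 mm high, loose, in the other front outer compartment of the rack. Leave it. The point is its centre, half-way up.
- beaker_mid (a point): Bystander: small empty glass beaker, 46 mm across, 55 mm high, loose, on the bench between the robot and the rack. Leave it. The point is its centre, half-way up.

How it is judged:
On the way, in this order (a step that is already met when the one before it is completed fails the run):
1. the three tall bottles stand upright and released in the steel tray, the jar still in its compartment (linear speed of each of round_bottle, square_bottle, plastic_bottle below 0.03 m/s and angle between each of round_bottle_mid, square_bottle_mid, plastic_bottle_mid's own z axis and vertical below 0.1 rad and contact force between the fingers and round_bottle below 0.1 N and x of round_bottle_mid in the frame of tray between -0.125 and 0.125 m and y of round_bottle_mid in the frame of tray between -0.05 and 0.05 m and z of round_bottle_mid in the frame of tray below 0.084 m and contact force between the fingers and square_bottle below 0.1 N and x of square_bottle_mid in the frame of tray between -0.125 and 0.125 m and y of square_bottle_mid in the frame of tray between -0.05 and 0.05 m and z of square_bottle_mid in the frame of tray below 0.073 m and contact force between the fingers and plastic_bottle below 0.1 N and x of plastic_bottle_mid in the frame of tray between -0.125 and 0.125 m and y of plastic_bottle_mid in the frame of tray between -0.05 and 0.05 m and z of plastic_bottle_mid in the frame of tray below 0.075 m and distance of jar_mid from where it was at the start of the episode below 0.022 m), for 0.2 s.
2. the jar stands released on the middle of the balance pan while the three bottles still stand in the tray (linear speed of each of jar, round_bottle, square_bottle, plastic_bottle below 0.03 m/s and angle between each of jar_mid, round_bottle_mid, square_bottle_mid, plastic_bottle_mid's own z axis and vertical below 0.1 rad and contact force between the fingers and jar below 0.1 N and horizontal distance between jar_mid and pan below 0.015 m and z of jar_mid in the frame of pan between 0.022 and 0.034 m and contact force between the fingers and round_bottle below 0.1 N and x of round_bottle_mid in the frame of tray between -0.125 and 0.125 m and y of round_bottle_mid in the frame of tray between -0.05 and 0.05 m and z of round_bottle_mid in the frame of tray below 0.084 m and contact force between the fingers and square_bottle below 0.1 N and x of square_bottle_mid in the frame of tray between -0.125 and 0.125 m and y of square_bottle_mid in the frame of tray between -0.05 and 0.05 m and z of square_bottle_mid in the frame of tray below 0.073 m and contact force between the fingers and plastic_bottle below 0.1 N and x of plastic_bottle_mid in the frame of tray between -0.125 and 0.125 m and y of plastic_bottle_mid in the frame of tray between -0.05 and 0.05 m and z of plastic_bottle_mid in the frame of tray below 0.075 m), for 0.2 s.
At the end, for the whole second after the job is handed in: The jar stands upright on the balance pan, its axis within 15 mm of the pan's centre; the round, square and plastic bottles each stand upright (within 0.1 rad) on the floor of the compartment they started in, within 22 mm of where they stood; all four are released and at rest (linear speed of each of jar, round_bottle, square_bottle, plastic_bottle below 0.03 m/s and angle between each of jar_mid, round_bottle_mid, square_bottle_mid, plastic_bottle_mid's own z axis and vertical below 0.1 rad and contact force between the fingers and jar below 0.1 N and horizontal distance between jar_mid and pan below 0.015 m and z of jar_mid in the frame of pan between 0.022 and 0.034 m and contact force between the fingers and round_bottle below 0.1 N and distance of each of round_bottle_mid, square_bottle_mid, plastic_bottle_mid from where it was at the start of the episode below 0.022 m and contact force between the fingers and square_bottle below 0.1 N and contact force between the fingers and plastic_bottle below 0.1 N); the robot touches nothing.
It fails at once if the dropper bottle, pot or beaker is shifted by more than 20 mm (distance of any of dropper_mid, pot_mid, beaker_mid from where it was at the start of the episode above 0.02 m).
It fails at once if a bottle or the jar is tipped by more than 0.6 rad (angle between any of round_bottle_mid, square_bottle_mid, plastic_bottle_mid, jar_mid's own z axis and vertical above 0.6 rad).
It fails at once if a bottle or the jar is dropped (falls free faster than 0.7 m/s, some 25 mm) ((linear speed of round_bottle above 0.7 m/s and contact force between the fingers and round_bottle below 0.01 N) or (linear speed of square_bottle above 0.7 m/s and contact force between the fingers and square_bottle below 0.01 N) or (linear speed of plastic_bottle above 0.7 m/s and contact force between the fingers and plastic_bottle below 0.01 N) or (linear speed of jar above 0.7 m/s and contact force between the fingers and jar below 0.01 N)).
It also fails if it takes over 149 s, if anything falls off the work surface, if the arm or the gripper's body presses on something with over 40 N, if the wrist force passes 120 N, or if a joint passes its speed limit or range.

## Robot

A 7-joint arm with a two-finger parallel gripper is mounted at the origin on the work surface. World frame = base frame: x ahead of the robot, y to its left, z up, the work surface at z = 0. Lengths are in m, angles in rad, forces in N, time in s.
With the tool pointing down it reaches from about 0.375 to 0.925 m from the base axis. Payload 3.1 kg.
Tool frame: the origin (TCP) lies between the finger pads; the fingertips stand 19 mm ahead of it and the grasp point (between the pads) is the TCP; z points along the fingers, y is the line along which they close (so a half turn about z gives the same grasp; the last joint's range is limited). The gripper opens to 85 mm and grips with 20 to 120 N. Pads are 22 mm wide; open, the fingers measure 114 mm over their backs; the gripper's body (76 mm by 85 mm) begins 54 mm behind the grasp point. The pads swing forward as they close: fully open they stand 13 mm farther back than shut.
Start: joints at [-1.348, 0.383, 0.044, 1.598, -0.018, 1.161, -0.05], TCP at [0.205, 0.617, 0.25] pointing down, gripper open.
Joint ranges: [-2.61, 2.61], [-0.41, 2.15], [-1.48, 1.57], [0, 2.5], [-1.57, 4.71], [0.05, 1.97], [-2.85, 2.85]. Speed limits (rad/s): [2.79, 2.79, 3.14, 3.14, 3.14, 3.14, 3.14].

## Interface

Orientations are given as a unit quaternion [x, y, z, w].
In Python, from bench import move_ptp, movel, move_j, move_gripper, pause, inverse_kinematics, read_camera, camera_params, MotionError, sign_off, look_for, tip_of, read_time_s, read_qpos, read_joint_vel, read_effort, read_eef_pos, read_tcp_rot, read_ft_force, read_ft_torque, read_finger_gap, read_grasp_force gives the robot as it stands. Calls block until the motion is done:
- move_ptp(position, orientation): joint-space move of the TCP to a pose.
- movel(position, orientation=None, speed=0.15): straight line of the TCP; orientation=None keeps the orientation; speed is the mean speed in m/s.
- move_j(angles): joint-space move.
- move_gripper(opening, effort=None): finger opening in m; effort is the grip in N (None keeps the last); returns when the fingers have stopped.
- pause(seconds).
- inverse_kinematics(position, orientation): joint angles nearest the present ones, or None.
- read_camera(name): name is "scene" or "top" or "wrist"; returns the picture (384x512x3 uint8, red, green, blue); there is no depth.
- camera_params(name): a dict with "K" (3x3 intrinsics, pixels), "camera_from_world" (4x4, takes a point from world to camera coordinates). Camera axes: x right, y down, z forward; pixel columns grow to the right and rows downward; lengths in m; the calibration is good to about 2 mm. The wrist camera is an equidistant fisheye: a pixel r from the principal point sees the ray r / f radians off the axis. A picture is of the moment at which its call begins: read the wrist's pose just before it. camera_params takes no time and is no camera call; for the wrist camera it gives the pose at the moment of the call.
A pose or a line that the arm cannot do raises MotionError and nothing moves.
- sign_off(): hands the job in; it is judged then, once.
Trained networks look in the newest picture that a camera, given by its name, has taken for a name from the list of things; names that differ only in an ending like _2 or _b are one class to them, and where a whole thing is asked for, a point or a joint stands for the part that bears it (a point fixed in the world has none). Each returns a list of dicts, best first, with "confidence" (0 to 1); they miss things now and then, are a little off and sometimes report something else, mostly with a low value. They report only what shows in the picture. A call takes as long as a camera call.
- look_for(camera, name): "at" ([column, row] in pixels, amid what is visible of it).
- tip_of(camera, name): "at" ([column, row] in pixels: a listed point, or the origin of a listed thing).
Readings, each from a call of its own:
- read_time_s(): time.
- read_qpos(): joint angles.
- read_joint_vel(): joint speeds.
- read_effort(): joint torques, N m.
- read_eef_pos(): TCP position.
- read_tcp_rot(): TCP orientation.
- read_ft_force(): force on the tool from outside, world axes, zero at the start.
- read_ft_torque(): the same for the moment, N m.
- read_finger_gap(): finger opening in m.
- read_grasp_force(): force on a finger pad.
Only numpy, scipy, OpenCV 4.12 (cv2) and the standard library are available. Lean on these libraries where they do the work, as an engineer would, in place of code of your own. Each camera call takes 0.05 s, during which the arm holds its last target. There are 200 camera calls.

## Working session

There is one attempt and no reset: what is moved stays moved. The work goes in short steps, each a Python script; the robot and the scene stay as the last script left them, time stands still between calls to the robot, and variables do not carry over. Pictures are saved under pics/ and viewed, at most 14 in all, crops included, and the job is handed in when it is done.

```bash
ls; mkdir -p pics; python3 - <<'E'
from bench import *
import cv2,numpy as np
np.set_printoptions(precision=4,suppress=True)
print(read_time_s(),read_eef_pos(),read_tcp_rot())
for c in ["scene","top"]:
    im=read_camera(c); cv2.imwrite(f"pics/{c}0.png",im[:,:,::-1])
    p=camera_params(c); print(c,np.array(p["K"]),np.array(p["camera_from_world"]))
    for n in ["round_bottle_mid","square_bottle_mid","plastic_bottle_mid","jar_mid","rack","tray","pan","dropper_mid","pot_mid","beaker_mid"]:
        print(n,[(np.round(d["at"],1),round(d["confidence"],2)) for d in tip_of(c,n)[:3]])
print(read_time_s())
E
```

```text
pics
0.0 [0.2047 0.616  0.2489] [ 0.1597  0.9872 -0.0013 -0.0001]
scene [[402.1395   0.     257.8915]
 [  0.     402.1395 187.9425]
 [  0.       0.       1.    ]] [[ 0.4235  0.9058 -0.01   -0.2216]
 [ 0.515  -0.2499 -0.82   -0.2031]
 [-0.7453  0.3421 -0.5723  1.3929]
 [ 0.      0.      0.      1.    ]]
round_bottle_mid [(array([310.6, 196. ]), 0.84)]
square_bottle_mid [(array([238. , 219.8]), 0.68)]
plastic_bottle_mid [(array([252.9, 223.8]), 0.87)]
jar_mid [(array([279.8, 226.2]), 0.62)]
rack [(array([274. , 221.7]), 0.77)]
tray [(array([125. , 248.3]), 0.79)]
pan [(array([359.3, 156.7]), 0.56)]
dropper_mid [(array([290.3, 189.5]), 0.67)]
pot_mid [(array([235.6, 217.2]), 0.65), (array([263.3, 193.4]), 0.15)]
beaker_mid [(array([256. , 174.9]), 0.53)]
top [[433.8032   0.     256.0038]
 [  0.     433.8032 192.4858]
 [  0.       0.       1.    ]] [[-0.0225 -0.9996 -0.0149  0.0228]
 [-0.9864  0.0246 -0.1628  0.5291]
 [ 0.1631  0.011  -0.9865  1.0691]
 [ 0.      0.      0.      1.    ]]
round_bottle_mid [(array([219.6, 164.6]), 0.56), (array([254.4, 191. ]), 0.32)]
square_bottle_mid [(array([254. , 189.2]), 0.66)]
plastic_bottle_mid [(array([277.5, 155. ]), 0.88)]
jar_mid [(array([249. , 164.8]), 0.96)]
rack [(array([247.2, 181.9]), 0.95)]
tray [(array([381.2, 198.1]), 0.61)]
pan []
dropper_mid [(array([222. , 198.4]), 0.66), (array([279.1, 151.1]), 0.48)]
pot_mid []
beaker_mid [(array([239.3, 241.5]), 0.75)]
1.1
```

View pics/top0.png

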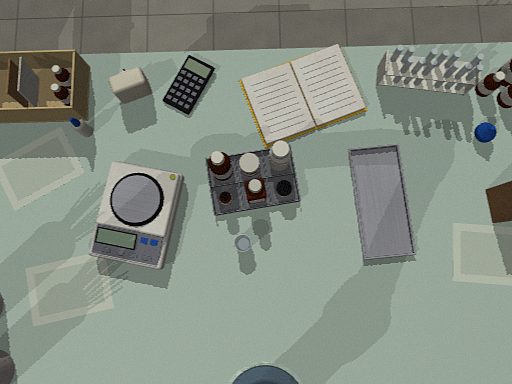

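View pics/scene0.png

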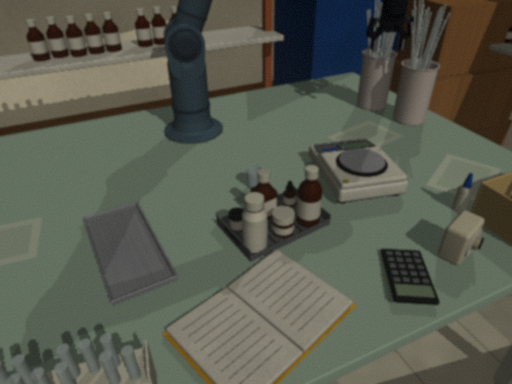

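The top view shows the rack at about (253,182), with the round bottle back-left (cap 218,158), the plastic one back-right (281,149), the square one front-middle (255,185) and the jar back-middle (249,163). The tray is on the right (381,200) and the pan on the left (137,198). I'll enlarge it to measure.

```bash
cat > h.py <<'E'
from bench import *
import cv2,numpy as np
np.set_printoptions(precision=4,suppress=True)
def ray(cam,uv,p=None):
    p=p or camera_params(cam); K=np.array(p["K"]);T=np.array(p["camera_from_world"])
    R=T[:3,:3]; c=-R.T@T[:3,3]; x=(uv[0]-K[0,2])/K[0,0]; y=(uv[1]-K[1,2])/K[1,1]
    if cam=="wrist":
        r=np.hypot(x,y); s=np.sin(r)/r if r>1e-9 else 1; d=np.array([x*s,y*s,np.cos(r)])
    else: d=np.array([x,y,1.])
    return c,R.T@d
def at_z(cam,uv,z,p=None):
    c,d=ray(cam,uv,p); return (c+d*(z-c[2])/d[2])
def proj(cam,P,p=None):
    p=p or camera_params(cam); K=np.array(p["K"]);T=np.array(p["camera_from_world"])
    q=T[:3,:3]@np.asarray(P)+T[:3,3]
    if cam=="wrist":
        a=np.hypot(q[0],q[1]); r=np.arctan2(a,q[2]); return K[:2,2]+K[0,0]*r*q[:2]/a
    return K[:2,2]+K[0,0]*q[:2]/q[2]
E
python3 - <<'E'
from h import *
im=cv2.imread("pics/top0.png")
a=cv2.resize(im[135:225,198:308],None,fx=7,fy=6.5,interpolation=cv2.INTER_CUBIC)
cv2.imwrite("pics/c1.png",a)
# tray corners & pan rough
for n,uv,z in [("round",(218,158),.154),("sq",(255,185),.132),("pl",(281,149),.136),("jar",(249,163),.06),("rack",(247.2,181.9),0),("rack2",(253,182),0),("tray",(381.2,198.1),0),("pan",(137,198),.078),("beaker",(241,243),.03)]:
    print(n,at_z("top",uv,z))
for n,uv,z in [("round",(310.6,196),.079),("plastic",(252.9,223.8),.07),("jar",(279.8,226.2),.032),("rack",(274,221.7),0),("tray",(125,248.3),0),("pan",(359.3,156.7),.078)]: print("S",n,at_z("scene",uv,z))
E
```

```text
round [0.5952 0.0961 0.154 ]
sq [0.5329 0.0112 0.132 ]
pl [ 0.6178 -0.0528  0.136 ]
jar [0.6036 0.0262 0.06  ]
rack [0.566  0.0337 0.    ]
rack2 [0.5653 0.0181 0.    ]
tray [ 0.5133 -0.3206  0.    ]
pan [0.5173 0.3064 0.078 ]
beaker [0.4022 0.0516 0.03  ]
S round [0.6039 0.0979 0.079 ]
S plastic [ 0.6268 -0.0595  0.07  ]
S jar [0.6197 0.0104 0.032 ]
S rack [0.5655 0.0235 0.    ]
S tray [ 0.503  -0.3218  0.    ]
S pan [0.506  0.3087 0.078 ]
```

View pics/c1.png

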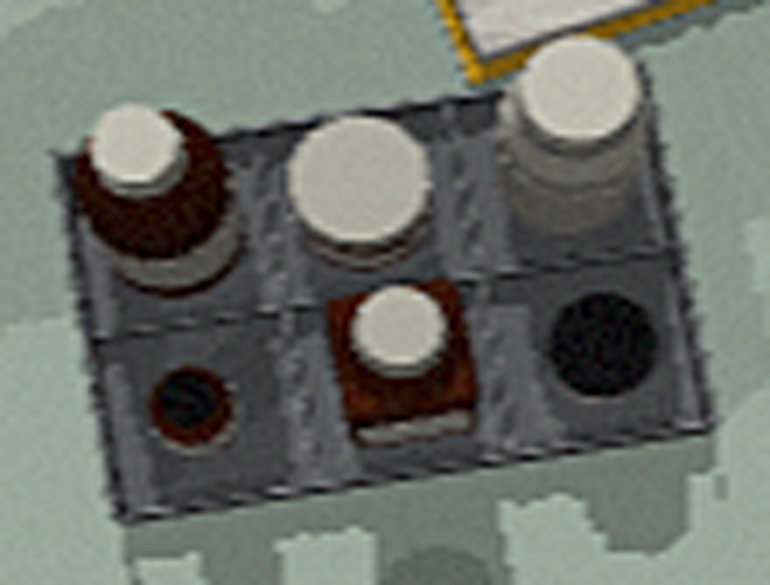

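The crop shows the caps and the jar lid clearly, with rack yaw about 0.14 rad. Next I'll measure the tray and pan, and take close wrist views over the pan and the rack.

```bash
cat >> h.py <<'E'
from scipy.spatial.transform import Rotation as Ro
def down(phi):
    y=np.array([np.cos(phi),np.sin(phi),0]);z=np.array([0,0,-1.]);x=np.cross(y,z)
    return Ro.from_matrix(np.stack([x,y,z],1)).as_quat()
PHI=np.pi/2+0.14
E
python3 - <<'E'
from h import *
im=cv2.imread("pics/top0.png")
a=cv2.resize(im[140:265,342:420],None,fx=4.5,fy=4.5,interpolation=cv2.INTER_CUBIC)
b=cv2.resize(im[140:265,92:188],None,fx=4.5,fy=4.5,interpolation=cv2.INTER_CUBIC)
cv2.imwrite("pics/c2.png",np.hstack([b,a]))
for k,P in enumerate([(.47,.25,.30),(.53,.02,.36)]):
    move_ptp(P,down(PHI)); pause(.3)
    p=camera_params("wrist"); w=read_camera("wrist"); cv2.imwrite(f"pics/w{k}.png",w[:,:,::-1])
    np.save(f"w{k}.npy",{kk:np.array(p[kk]) for kk in("K","camera_from_world")},allow_pickle=True)
    print(read_qpos(),p)
    for n in ["round_bottle_mid","square_bottle_mid","plastic_bottle_mid","jar_mid","rack","pan"]:
        for d in tip_of("wrist",n)[:1]: print(n,np.round(d["at"],1),round(d["confidence"],2),at_z("wrist",d["at"],dict(ro=.079,sq=.068,pl=.07,ja=.032,ra=0,pa=.078)[n[:2]],p))
print(read_time_s())
E
```

```text
[-0.8129  0.1148  0.2657  1.8334 -0.0323  1.1977  1.1747] {'K': array([[297.3186,   0.    , 262.0401],
       [  0.    , 297.3186, 192.2699],
       [  0.    ,   0.    ,   1.    ]]), 'camera_from_world': array([[-0.1403,  0.9901, -0.0005, -0.1819],
       [ 0.9357,  0.1328,  0.3268, -0.5328],
       [ 0.3236,  0.0454, -0.9451,  0.2637],
       [ 0.    ,  0.    ,  0.    ,  1.    ]])}
round_bottle_mid [140.1 238.2] 0.92 [0.5962 0.0971 0.079 ]
square_bottle_mid [ 89.  186.2] 0.93 [0.5348 0.0116 0.068 ]
plastic_bottle_mid [ 59.6 229.9] 0.79 [ 0.6165 -0.054   0.07  ]
jar_mid [110.8 223.6] 0.96 [0.608  0.0259 0.032 ]
rack [116.5 193.3] 0.65 [0.5679 0.0229 0.    ]
pan [303.2 206.7] 0.82 [0.5176 0.3094 0.078 ]
[-0.5611  0.0681  0.4697  1.7638 -0.0317  1.3179  1.6285] {'K': array([[297.3186,   0.    , 262.0401],
       [  0.    , 297.3186, 192.2699],
       [  0.    ,   0.    ,   1.    ]]), 'camera_from_world': array([[-0.1418,  0.9899, -0.0004,  0.0542],
       [ 0.9357,  0.1342,  0.3261, -0.5779],
       [ 0.3229,  0.0459, -0.9453,  0.3115],
       [ 0.    ,  0.    ,  0.    ,  1.    ]])}
round_bottle_mid [304.3 207.7] 0.75 [0.6008 0.0943 0.079 ]
square_bottle_mid [255.9 153.6] 0.79 [0.5333 0.0129 0.068 ]
plastic_bottle_mid [203.5 204.7] 0.84 [ 0.6212 -0.0551  0.07  ]
jar_mid [257.  196.1] 0.8 [0.6095 0.0244 0.032 ]
rack [257.4 165.3] 0.58 [0.5667 0.0186 0.    ]
pan [438.5 175.9] 0.8 [0.5185 0.3056 0.078 ]
5.0333
```

View pics/c2.png

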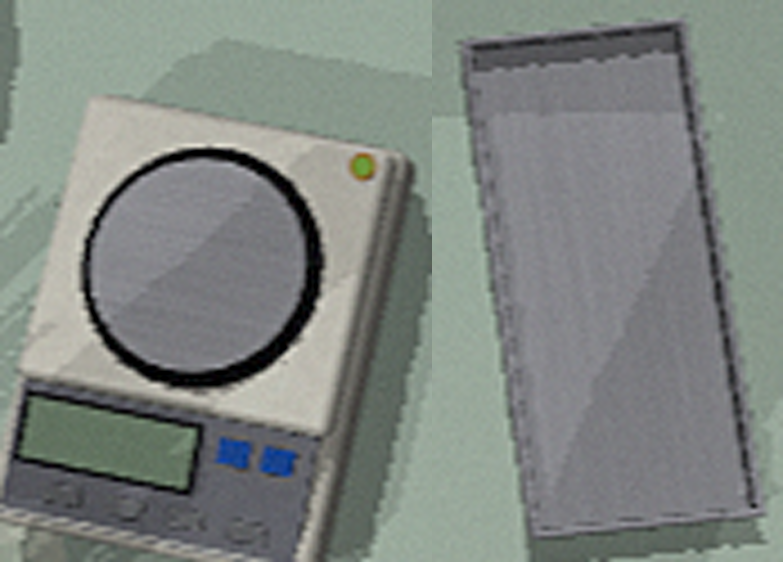

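View pics/w1.png

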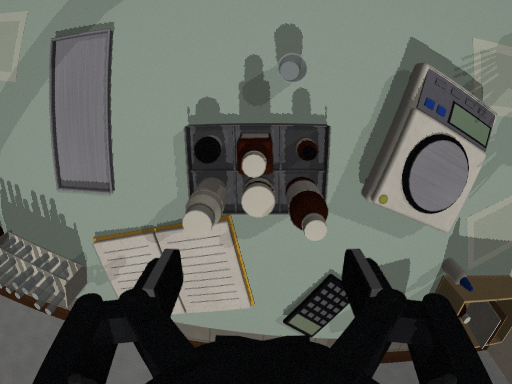

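View pics/w0.png

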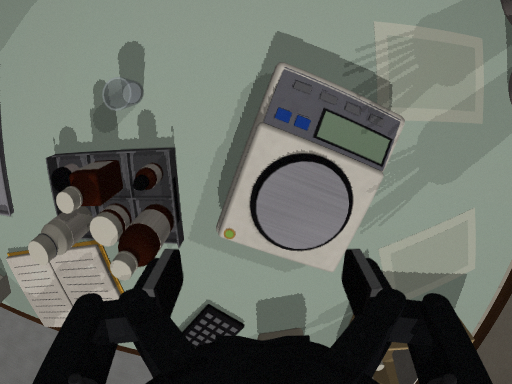

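The wrist views agree with the top view to within about 3 mm. They show the round cap near (315,230), the plastic cap near (198,218), the square cap near (254,164) and the jar lid at (258,198). Next I'll work out the tray and move the plastic bottle.

```bash
cat >> h.py <<'E'
H=dict(plastic=.132,square=.128,round=.150)
GR=dict(plastic=.011,square=.011,round=.011) # TCP below cap top
W=dict(plastic=.041,square=.030,round=.030)
POS=dict(plastic=(.619,-.054),square=(.5335,.012),round=(.598,.096))
JAR=(.606,.0255); PAN=(.518,.307)
C=[at_z("top",(u+.0,v),.017) for u,v in[(348.7,148.9),(398,144.9),(415.8,254),(363.8,258.4)]]
TC=sum(C)/4; ex=(C[0]+C[1]-C[2]-C[3])[:2]; ex/=np.linalg.norm(ex)
SLOT={k:TC[:2]+d*ex for k,d in dict(plastic=.085,square=0,round=-.085).items()}
def transfer(src,dst,zg,zp,w,zl,op=None,wide=.018):
    """pick at src xy with TCP z zg, set down at dst with TCP z zp, travel at zl"""
    q=down(PHI)
    src,dst=list(src),list(dst); o=min(w+2*wide,.085)
    move_gripper(o,40)
    movel(src+[zl],q,speed=.3); movel(src+[zg],q,speed=.15)
    move_gripper(0,40); gap,f=read_finger_gap(),read_grasp_force()
    print("gap",gap,"force",f,"z",read_eef_pos(),"t",read_time_s())
    if gap<w-.006: raise SystemExit("missed")
    movel(src+[zg+.06],q,speed=.12); movel(src+[zl],q,speed=.2); print("gap",read_finger_gap(),"ft",read_ft_force())
    movel(dst+[zl],q,speed=.25); movel(dst+[zp+.03],q,speed=.2); movel(dst+[zp],q,speed=.04)
    pause(.3); print("down ft",read_ft_force(),read_eef_pos())
    move_gripper(o); pause(.2); movel(dst+[max(zl,.2)],q,speed=.2); print("t",read_time_s())
E
python3 - <<'E'
from h import *
print(np.array(C),[np.linalg.norm(C[i]-C[i-1]) for i in range(4)],TC,ex,np.arctan2(ex[1],ex[0]),SLOT)
for n,uv,z in [("round",(315,230),.154),("square",(254,165),.132),("plastic",(198,220),.136)]:
    p=np.load("w1.npy",allow_pickle=True).item(); print(n,at_z("wrist",uv,z,p))
q=down(PHI)
for k in H:
    for z in (.1,.3): print(k,[None if (j:=inverse_kinematics([*P,z],q)) is None else np.round(j[-1],2) for P in (POS[k],SLOT[k])])
E
```

```text
[[ 0.6453 -0.2389  0.017 ]
 [ 0.6528 -0.3703  0.017 ]
 [ 0.3646 -0.3937  0.017 ]
 [ 0.3565 -0.2608  0.017 ]] [np.float64(0.2896501742284832), np.float64(0.13161021055584157), np.float64(0.28917286444008805), np.float64(0.13318994529359024)] [ 0.5048 -0.3159  0.017 ] [0.9969 0.0785] 0.07856107276978892 {'plastic': array([ 0.5895, -0.3092]), 'square': array([ 0.5048, -0.3159]), 'round': array([ 0.42  , -0.3226])}
round [0.6    0.0979 0.154 ]
square [0.5345 0.012  0.132 ]
plastic [ 0.616  -0.0506  0.136 ]
plastic [np.float64(1.98), np.float64(2.47)]
plastic [np.float64(1.88), np.float64(2.37)]
square [np.float64(1.81), np.float64(2.6)]
square [np.float64(1.67), np.float64(2.4)]
round [np.float64(1.68), np.float64(2.77)]
round [np.float64(1.59), np.float64(2.4)]
```

```bash
sed -i 's/^PHI=.*/PHI=-np.pi\/2+0.14/; s/GR=dict(plastic=.011/GR=dict(plastic=.008/; s/plastic=(.619,-.054)/plastic=(.618,-.053)/; s/round=(.598,.096)/round=(.599,.0965)/' h.py
python3 - <<'E'
from h import *
k="plastic"
move_ptp((.60,-.05,.33),down(PHI)); print(read_qpos())
zg=.004+H[k]-GR[k]
transfer(POS[k],SLOT[k],zg,zg-.0005,W[k],.31)
cv2.imwrite("pics/t1.png",cv2.resize(read_camera("top")[120:270,190:430,::-1],None,fx=3,fy=3))
E
```

```text
[-0.9616  0.5731  1.3861  1.6631 -0.5723  1.3937 -0.9267]
gap 0.040003122209701356 force 40.777233839035034 z [ 0.6187 -0.053   0.1288] t 9.5167
gap 0.03966038336251134 ft [ 0.3318  0.2378 -3.0306]
down ft [-1.8043  3.0414  4.7032] [ 0.5896 -0.3089  0.128 ]
t 15.9333
```

View pics/t1.png

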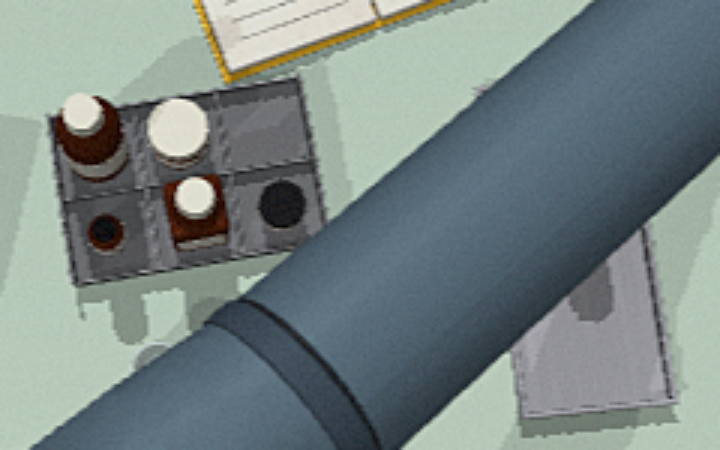

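The plastic bottle has left the rack and nothing else moved. The arm has drifted into a sideways elbow posture with joint 3 near its limit, so I'll reset that before going on.

```bash
cat >> h.py <<'E'
def posture():
    """bring the elbow upright, TCP in front at az -0.2"""
    movel([.6,-.12,.36],down(PHI),speed=.3)
    move_j([.2,.25,0,1.55,0,1.34,PHI+.2]); print("posture",read_eef_pos(),read_tcp_rot(),down(PHI))
E
python3 - <<'E'
from h import *
posture()
cv2.imwrite("pics/t2.png",cv2.resize(read_camera("scene")[:,:,::-1],None,fx=1.4,fy=1.4))
q=down(PHI)
for k in H:
    for z in (.1,.3): print(k,[None if (j:=inverse_kinematics([*P,z],q)) is None else np.round(j,2) for P in (POS[k],SLOT[k])])
for n in ["plastic_bottle_mid","square_bottle_mid","beaker_mid"]: print(n,tip_of("scene",n)[:1])
E
```

```text
posture [ 0.5939 -0.1645  0.3557] [ 0.9977  0.0684 -0.0003  0.0001] [0.9976 0.0699 0.     0.    ]
plastic [array([ 0.07,  0.5 , -0.06,  1.78,  0.04,  0.87, -1.44]), array([ 0.37,  0.57,  0.06,  1.67, -0.04,  0.91, -0.98])]
plastic [array([ 0.07,  0.29, -0.06,  1.61,  0.02,  1.24, -1.43]), array([ 0.36,  0.38,  0.08,  1.5 , -0.03,  1.26, -0.99])]
square [array([-0.  ,  0.36, -0.11,  1.99,  0.06,  0.79, -1.58]), array([ 0.42,  0.46,  0.08,  1.85, -0.05,  0.84, -0.9 ])]
square [array([ 0.01,  0.13, -0.11,  1.81,  0.02,  1.2 , -1.54]), array([ 0.41,  0.24,  0.1 ,  1.68, -0.02,  1.22, -0.92])]
round [array([-0.11,  0.48, -0.14,  1.81,  0.09,  0.86, -1.73]), array([ 0.48,  0.35,  0.12,  2.01, -0.06,  0.79, -0.81])]
round [array([-0.1 ,  0.27, -0.15,  1.64,  0.04,  1.23, -1.69]), array([ 0.46,  0.11,  0.13,  1.83, -0.01,  1.2 , -0.84])]
plastic_bottle_mid [{'at': [130.8, 250.0], 'confidence': 0.6}]
square_bottle_mid [{'at': [262.8, 195.4], 'confidence': 0.56}]
beaker_mid [{'at': [253.9, 173.7], 'confidence': 0.63}]
```

View pics/t2.png

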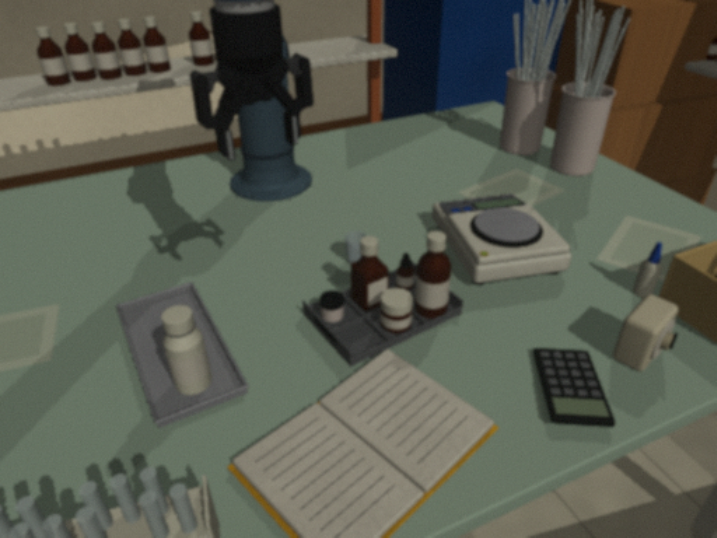

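The plastic bottle stands upright in the tray's back slot (picture 183,350), and the elbow is upright again. Next are the square and round bottles.

```bash
python3 - <<'E'
from h import *
for k in ("square","round"):
    zg=.004+H[k]-GR[k]
    transfer(POS[k],SLOT[k],zg,zg-.0005,W[k],.32)
movel([.5,-.1,.33],down(PHI),speed=.3); pause(.2)
print(read_qpos())
cv2.imwrite("pics/t3.png",cv2.resize(read_camera("scene")[:,:,::-1],None,fx=1.4,fy=1.4))
p=camera_params("wrist"); w=read_camera("wrist"); cv2.imwrite("pics/w3.png",w[:,:,::-1])
for n,z in [("round_bottle_mid",.078),("square_bottle_mid",.067),("plastic_bottle_mid",.069),("jar_mid",.032),("tray",0),("pan",.078)]:
    print(n,[(np.round(d["at"],1),round(d["confidence"],2),at_z("wrist",d["at"],z,p)) for d in tip_of("wrist",n)[:1]])
print(SLOT,read_time_s())
E
```

```text
gap 0.028786119991978533 force 39.48127627372742 z [0.5341 0.0118 0.1218] t 21.175
gap 0.028565399515151312 ft [ 0.0329 -0.2208 -1.7966]
down ft [-2.3409  1.9715  5.0138] [ 0.5048 -0.3157  0.1209]
t 28.1333
gap 0.02890852566425676 force 39.62026834487915 z [0.5996 0.097  0.1439] t 31.6667
gap 0.02889694417046106 ft [ 0.0513 -0.6213 -3.9159]
down ft [-1.1654  1.9937  5.1579] [ 0.4203 -0.3224  0.143 ]
t 38.8
[ 0.1377  0.0546 -0.0175  1.8308  0.0015  1.2567 -1.3153]
round_bottle_mid [(array([395. , 230.6]), 0.75, array([ 0.4224, -0.316 ,  0.078 ]))]
square_bottle_mid [(array([405.8, 174.2]), 0.56, array([ 0.5083, -0.3131,  0.067 ]))]
plastic_bottle_mid [(array([419.3, 118.2]), 0.56, array([ 0.5924, -0.3134,  0.069 ]))]
jar_mid [(array([184.4,  66.9]), 0.9, array([0.6108, 0.0235, 0.032 ]))]
tray [(array([387.5, 164.4]), 0.65, array([ 0.5061, -0.3121,  0.    ]))]
pan [(array([ 15.7, 125.7]), 0.56, array([0.5154, 0.3051, 0.078 ]))]
{'plastic': array([ 0.5895, -0.3092]), 'square': array([ 0.5048, -0.3159]), 'round': array([ 0.42  , -0.3226])} 40.3417
```

View pics/t3.png

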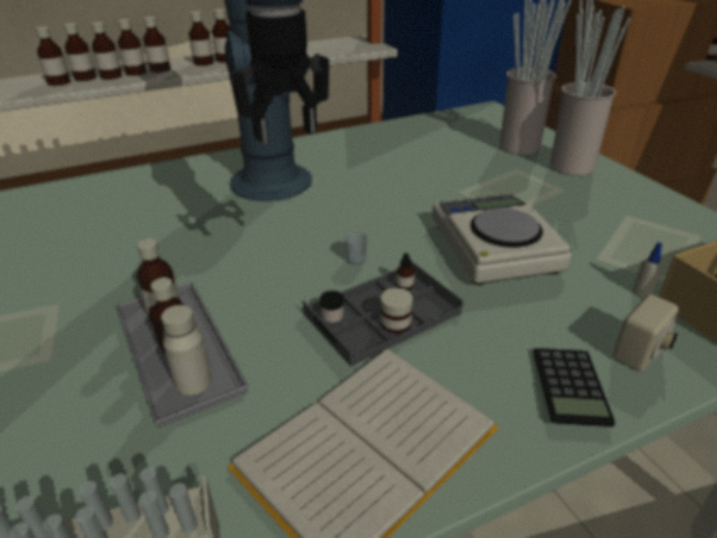

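View pics/w3.png

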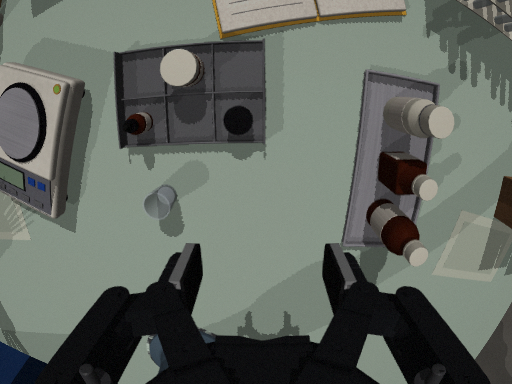

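All three bottles stand in the tray (wrist picture 400,115 / 400,172 / 393,228), and the jar is alone in the back middle compartment (181,67). The jar is next.

```bash
sed -i 's/^JAR=.*/JAR=(.608,.025); PAN=(.518,.307)/' h.py
python3 - <<'E'
from h import *
transfer(JAR,PAN,.050,.124,.052,.25,wide=.0145)
movel([.42,.2,.33],down(PHI),speed=.3); pause(.2)
p=camera_params("wrist"); w=read_camera("wrist"); cv2.imwrite("pics/w4.png",w[:,:,::-1])
for n,z in [("jar_mid",.106),("pan",.078)]:
    print(n,[(np.round(d["at"],1),round(d["confidence"],2),at_z("wrist",d["at"],z,p)) for d in tip_of("wrist",n)[:1]])
read_camera("top")
for n,z in [("jar_mid",.106),("pan",.078)]:
    print(n,[(np.round(d["at"],1),round(d["confidence"],2),at_z("top",d["at"],z)) for d in tip_of("top",n)[:1]])
print(read_time_s(),read_qpos())
E
```

```text
gap 0.05069828654628715 force 42.06680349307135 z [0.609  0.0252 0.0511] t 43.2667
gap 0.050675191429266186 ft [ 0.3505  0.1387 -2.8118]
down ft [-3.1029 -1.2567  7.2631] [0.5174 0.3067 0.1252]
t 49.325
jar_mid [(array([183.9,  75.1]), 0.88, array([0.5157, 0.3057, 0.106 ]))]
pan []
jar_mid [(array([132.8, 197.3]), 0.64, array([0.5148, 0.3085, 0.106 ]))]
pan [(array([134.5, 199.9]), 0.57, array([0.5126, 0.3125, 0.078 ]))]
50.525 [-0.2912 -0.0263 -0.2366  1.9126 -0.0067  1.2552 -1.9561]
```

View pics/w4.png

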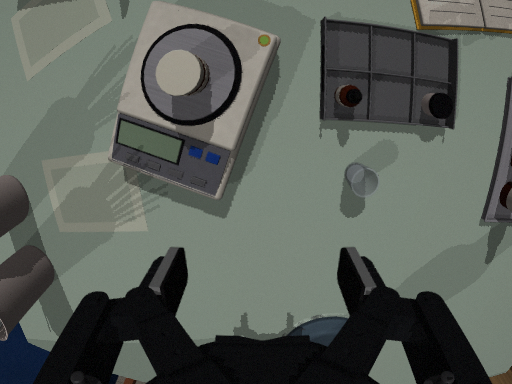

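```bash
python3 - <<'E'
from h import *
p=camera_params("wrist")
print([proj("wrist",[.518,.307,z],p) for z in (.078,.134)])
w=cv2.imread("pics/w4.png"); g=w.max(2).astype(int)
m=((g<45)*255).astype(np.uint8); m[:, :130]=0; m[:,250:]=0; m[:15]=0; m[130:]=0
cs,_=cv2.findContours(m,cv2.RETR_EXTERNAL,cv2.CHAIN_APPROX_NONE); c=max(cs,key=cv2.contourArea)
e=cv2.fitEllipse(c); print(e,at_z("wrist",e[0],.076,p))
P=[at_z("wrist",q[0],.076,p)[:2] for q in c[::3]]; print(cv2.minEnclosingCircle(np.array(P,np.float32)))
l=((w.min(2)>150)*255).astype(np.uint8); l[:,:150]=0;l[:,215:]=0;l[:45]=0;l[105:]=0
cs,_=cv2.findContours(l,cv2.RETR_EXTERNAL,cv2.CHAIN_APPROX_NONE); c=max(cs,key=cv2.contourArea)
P=[at_z("wrist",q[0],.134,p)[:2] for q in c]; print("lid",cv2.minEnclosingCircle(np.array(P,np.float32)))
E
```

```text
[array([188.4661,  74.966 ]), array([176.139 ,  72.3173])]
((190.83370971679688, 74.37313842773438), (97.541015625, 102.33103942871094), 37.62298583984375) [0.5191 0.3045 0.076 ]
((0.5193986892700195, 0.30705177783966064), 0.06651577353477478)Traceback (most recent call last):
  File "<stdin>", line 10, in <module>
ValueError: max() iterable argument is empty
```

The pan centre fits at (0.519, 0.306) and the jar stands about 2 mm from it. Now I'll return the bottles.

```bash
python3 - <<'E'
from h import *
movel([.45,-.15,.33],down(PHI),speed=.3)
for k in ("round","square","plastic"):
    zg=.004+H[k]-GR[k]
    transfer(SLOT[k],POS[k],zg-.001,zg+.0005,W[k],.32)
movel([.45,-.25,.33],down(PHI),speed=.3); pause(.2)
cv2.imwrite("pics/t5.png",cv2.resize(read_camera("scene")[:,:,::-1],None,fx=1.4,fy=1.4))
t=read_camera("top"); cv2.imwrite("pics/t6.png",cv2.resize(t[130:270,90:310,::-1],None,fx=3.5,fy=4))
for n,z in [("round_bottle_mid",.079),("square_bottle_mid",.068),("plastic_bottle_mid",.07),("jar_mid",.106)]:
    print(n,[(round(d["confidence"],2),at_z("top",d["at"],z)) for d in tip_of("top",n)[:1]])
print(read_time_s())
E
```

```text
gap 0.028622835139770795 force 39.295998215675354 z [ 0.4206 -0.3225  0.1428] t 54.6417
gap 0.028620743299922872 ft [-0.6316  0.8337 -4.0207]
down ft [-1.4569  0.3927  1.8038] [0.5992 0.0967 0.1439]
t 61.775
gap 0.02876279195593921 force 39.70873832702637 z [ 0.5053 -0.3164  0.1208] t 65.45
gap 0.028433011619038724 ft [ 0.0134 -0.8289 -3.3428]
down ft [-2.5686  0.413   5.4592] [0.5337 0.012  0.122 ]
t 72.4
gap 0.039686920914698304 force 40.76994180679321 z [ 0.5902 -0.3093  0.128 ] t 75.7667
gap 0.03975698629395011 ft [-0.8509  0.7817 -2.3618]
down ft [-2.1027  1.0921  5.7446] [ 0.6182 -0.0528  0.1291]
t 82.3333
round_bottle_mid [(0.58, array([0.5953, 0.0977, 0.079 ]))]
square_bottle_mid [(0.9, array([0.5293, 0.0127, 0.068 ]))]
plastic_bottle_mid [(0.92, array([ 0.6265, -0.0538,  0.07  ]))]
jar_mid [(0.84, array([0.5107, 0.3108, 0.106 ]))]
83.85
```

View pics/t5.png

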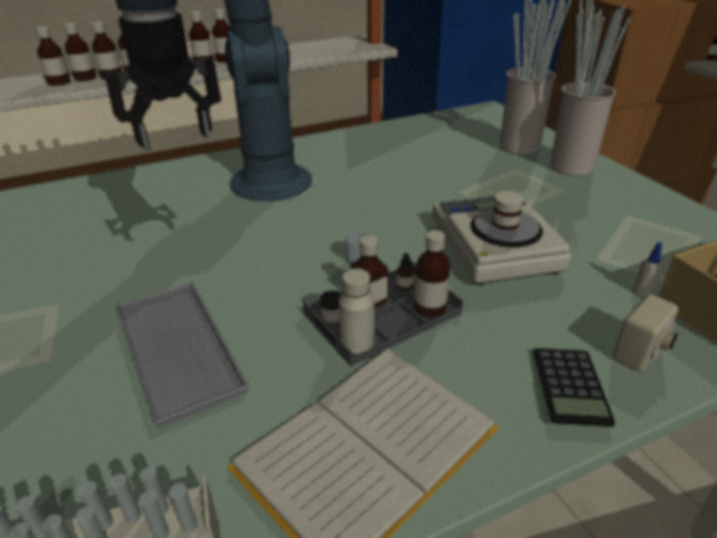

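View pics/t6.png

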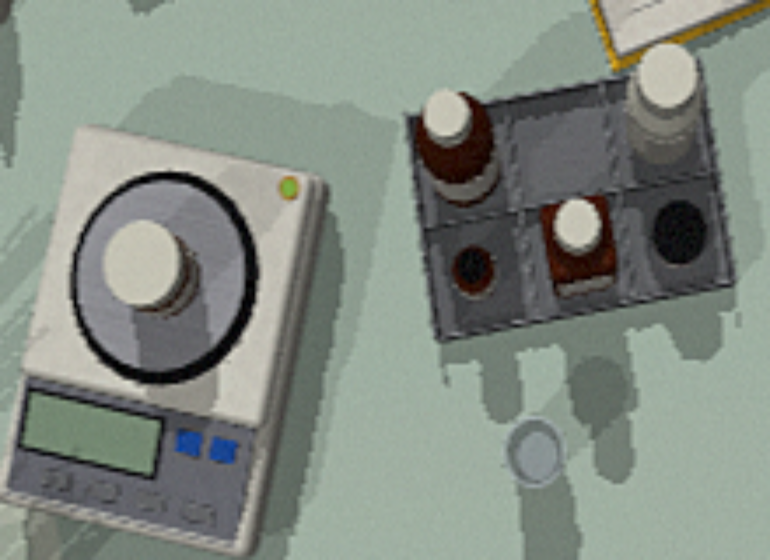

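The bottles are back upright in their own compartments (caps at 447,113 / 577,225 / 667,75). The jar is on the pan (148,265; its lean is only perspective), the tray is empty and the bystanders haven't moved. Handing in.

```bash
python3 -c "
from bench import *
print(sign_off())"
```

```text
the job is handed in; nothing more can be done
None
```

The job is handed in at about 84 s of the 149 s allowed: the jar is on the balance pan about 2 mm from its centre, all three bottles stand upright in their original compartments, and the dropper bottle, pot and beaker did not visibly move; the sign-off call returned no verdict.

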